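# Load the pedalboard in signal order

### The job

Move the four mini pedals from the plywood rack onto the pedalboard in signal order: the white tuner in the bay next to the red input box, then the green overdrive, the blue chorus and last the yellow delay, next to the black output box. Set each one down, without dropping it, upright and square on the middle of its bay's black pads, with its footswitch towards the player's (robot's) side of the board, and leave all four standing there untouched. Leave the pen mug and the pick tin where they are.

Things in the scene. Friction and masses are not known exactly. Their poses are not given: they have to be found in the camera images.
- tuner: White guitar mini pedal, 94 (its x) x 44 (y) mm, plain-sided case 38 mm high (52 over knobs and footswitch), 0.22 kg. Origin: centre of underside, z up. Steel footswitch at x = -30 mm: -x is the player's end. Starts in any of the rack's four slots, footswitch towards the robot. Grip its long sides at the middle. Black display window, no knobs.
- overdrive: Green guitar mini pedal, 94 (its x) x 44 (y) mm, plain-sided case 38 mm high (52 over knobs and footswitch), 0.22 kg. Origin: centre of underside, z up. Steel footswitch at x = -30 mm: -x is the player's end. Starts in any of the rack's four slots, footswitch towards the robot. Grip its long sides at the middle. One large and two small black knobs.
- chorus: Blue guitar mini pedal, 94 (its x) x 44 (y) mm, plain-sided case 38 mm high (52 over knobs and footswitch), 0.22 kg. Origin: centre of underside, z up. Steel footswitch at x = -30 mm: -x is the player's end. Starts in any of the rack's four slots, footswitch towards the robot. Grip its long sides at the middle. One large white knob.
- delay: Yellow guitar mini pedal, 94 (its x) x 44 (y) mm, plain-sided case 38 mm high (52 over knobs and footswitch), 0.22 kg. Origin: centre of underside, z up. Steel footswitch at x = -30 mm: -x is the player's end. Starts in any of the rack's four slots, footswitch towards the robot. Grip its long sides at the middle. Two equal black knobs.
- board: Pedalboard, fixed, two aluminium rails, 450 (its y) x 108 mm. Origin: centre of underside, on the table; -x side faces the player (robot). Four bays centred at x = 0, y = +120, +40, -40, -120 mm, each a pair of black pads with tops at z = 37 mm, where a pedal's underside rests. May stand nearer to the robot than the rack or beyond it.
- input_box: Red junction box with two steel sockets on top, where the guitar plugs in; 92 x 43 x 38 mm high, fixed on the rails at one end of the board, y = +197.5 or -197.5 mm of the board (varies). Origin: centre of its underside.
- output_box: Black junction box of the same make and size, which leads to the amplifier; fixed on the board's other end.
- rack: Plywood rack, fixed, 490 (its y) x 112 mm. Origin: centre of underside, on the table. Floor at z = 14 mm; dividers and front lip 6 mm, back rail (+x) 20 mm above it. Pedal slots, 74 to 76 mm wide, at y = +120, +40, -40, -120 mm; end compartments at y = +202 mm (pick tin) and -202 mm (loose brass guitar slide, 27 mm across, 58 mm high).
- pick_tin: Round copper tin of guitar picks, 52 mm across, 22 mm high, loose in the rack's end compartment at y = +202 mm of the rack. Origin: centre of its underside. A bystander: leave it alone.
- pen_mug: Blue ceramic mug, 80 mm across and 95 mm high, with pens up to about 146 mm high, loose on the desk to the right of the rack and board. Origin: centre of its underside. A bystander: leave it alone.
Not all that is in view belongs to the job. What is shaped like the overdrive but purple is not meant. Leave any pink look-alike of the tuner alone.

How it is judged:
At the end, for the whole second after the job is handed in: From the red box: tuner, overdrive, chorus, delay in the four bays, each within 12 mm of its bay's centre in x and y and 6 mm in height, square within 0.2 rad, upright within 0.1 rad, footswitch to the player, released, at rest; pen mug and pick tin within 30 mm of their start (((y of input_box in the frame of board above 0 m and y of tuner in the frame of board between 0.108 and 0.132 m and y of input_box in the frame of tuner above 0 m and y of overdrive in the frame of board between 0.028 and 0.052 m and y of input_box in the frame of overdrive above 0 m and y of chorus in the frame of board between -0.052 and -0.028 m and y of input_box in the frame of chorus above 0 m and y of delay in the frame of board between -0.132 and -0.108 m and y of input_box in the frame of delay above 0 m) or (y of input_box in the frame of board below 0 m and y of tuner in the frame of board between -0.132 and -0.108 m and y of input_box in the frame of tuner below 0 m and y of overdrive in the frame of board between -0.052 and -0.028 m and y of input_box in the frame of overdrive below 0 m and y of chorus in the frame of board between 0.028 and 0.052 m and y of input_box in the frame of chorus below 0 m and y of delay in the frame of board between 0.108 and 0.132 m and y of input_box in the frame of delay below 0 m)) and x of tuner in the frame of board between -0.012 and 0.012 m and z of tuner in the frame of board between 0.031 and 0.043 m and angle between the x axis of each of tuner, overdrive, chorus, delay and the x axis of board, either way round below 0.2 rad and angle between each of tuner, overdrive, chorus, delay's own z axis and vertical below 0.1 rad and linear speed of each of tuner, overdrive, chorus, delay below 0.02 m/s and contact force between each of tuner, overdrive, chorus, delay and the fingers below 0.05 N and x of overdrive in the frame of board between -0.012 and 0.012 m and z of overdrive in the frame of board between 0.031 and 0.043 m and x of chorus in the frame of board between -0.012 and 0.012 m and z of chorus in the frame of board between 0.031 and 0.043 m and x of delay in the frame of board between -0.012 and 0.012 m and z of delay in the frame of board between 0.031 and 0.043 m and distance of each of pen_mug, pick_tin from where it was at the start of the episode below 0.03 m); the robot touches nothing.
It fails at once if the pen mug is shoved or knocked over (distance of pen_mug from where it was at the start of the episode above 0.03 m or angle between pen_mug's own z axis and vertical above 0.4 rad).
It fails at once if the pick tin is shoved or knocked over (distance of pick_tin from where it was at the start of the episode above 0.03 m or angle between pick_tin's own z axis and vertical above 0.4 rad).
It fails at once if a pedal is dropped (falls freely, faster than 0.6 m/s) ((contact force between tuner and anything else below 0.02 N and linear speed of tuner above 0.6 m/s) or (contact force between overdrive and anything else below 0.02 N and linear speed of overdrive above 0.6 m/s) or (contact force between chorus and anything else below 0.02 N and linear speed of chorus above 0.6 m/s) or (contact force between delay and anything else below 0.02 N and linear speed of delay above 0.6 m/s)).
It also fails if it takes over 96 s, if anything falls off the work surface, if the arm or the gripper's body presses on something with over 40 N, if the wrist force passes 120 N, or if a joint passes its speed limit or range.

### The arm

A 6-joint arm with a two-finger parallel gripper is mounted at the origin on the work surface. World frame = base frame: x ahead of the robot, y to its left, z up, the work surface at z = 0. Lengths are in m, angles in rad, forces in N, time in s.
With the tool pointing down it reaches from about 0.375 to 0.9 m from the base axis. Payload 3.1 kg.
Tool frame: the origin (TCP) lies midway between the tips of the shut fingers; the grasp point (between the pads) lies 19 mm behind it (hold_point_z is the distance from the TCP to the grasp point, in m); z points along the fingers, y is the line along which they close (so a half turn about z gives the same grasp; the last joint's range is limited). The gripper opens to 85 mm and grips with 20 to 120 N. Pads are 22 mm wide; open, the fingers measure 114 mm over their backs; the gripper's body (76 mm by 85 mm) begins 54 mm behind the grasp point. The pads swing forward as they close: fully open they stand 13 mm farther back than shut.
Start: joints at [-1.335, 0.527, 1.433, -0, 1.181, -0.178], TCP at [0.251, -0.572, 0.231] pointing down, gripper open.
Joint ranges: [-3.08, 3.08], [-0.75, 2.2], [0.22, 2.44], [-1.43, 4.57], [0, 2.65], [-2.85, 2.85]. Speed limits (rad/s): [2.79, 2.79, 3.14, 3.14, 3.14, 3.14].

### API

Orientations are given as a rotation vector (axis times angle).
In Python, from cell import * gives the robot as it stands.
- The arm moves only by the tool send_rows, never from a script. Its argument "commands" is a list of rows, each a list of 5 numbers: the closure, from 0 (fully open) to 1 (shut), then the shift along the tool's x, y, z in m, then the turn about the tool's z in rad. A call has 1 to 12 rows; each row shifts and turns the commanded pose from where the row before left it, along the tool's axes as they then stand; what a row does not reach is not made up. A row lasts 1/10 s, in which the tool goes at most 50 mm and 8.59 degrees, less where a joint would pass 70% of its speed; a pose out of reach is approached as far as the arm can. A call with a gripper value outside its range is refused whole. The fingers move at their own pace and stop on an object; "force" is the grip in N (left out, the last holds). Time passes only in rows, so rows that do not move let the fingers close. It gives the time, the measured TCP pose, the force, the opening and the grip force at its end, in the units of the state.
- sense(): the state, without advancing time (a new reading comes with each control period).
- grab_frame(name): name is "side" or "top" or "wrist"; returns a dict with "color" (384x512x3 uint8, blue, green, red), "fx", "fy", "cx", "cy" (pixels), "k1" (the pictures are not rectified: a ray, as slopes to the right and down, at radius r is drawn at 1 + k1 r^2 times it, then the intrinsics apply), "xyz" and "rotation" of the camera in the world. Camera axes: x right, y up, looking along -z (the intrinsics and any distortion apply to the point x, -y, -z); pixel columns grow to the right and rows downward; lengths in m; the calibration is good to about 2 mm. A picture is of the moment at which its call begins. There is no depth.
- job_done(): hands the job in; it is judged then, once.
Trained networks look in a picture, given as the dict that the camera call returned (one of the last four; its "shot" number tells which), for a name from the list of things; names that differ only in an ending like _2 or _b are one class to them, and where a whole thing is asked for, a point or a joint stands for the part that bears it (a point fixed in the world has none). Each returns a list of dicts, best first, with "score" (0 to 1); they miss things now and then, are a little off and sometimes report something else, mostly with a low value. They report only what shows in the picture. A call takes as long as a camera call. They do not tell look-alikes from the thing itself.
- boxes_of(query, picture): "centre" ([column, row] in pixels, amid what is visible of it).
- cut_out(query, picture): "mask" (384x512 bool, what is visible of it) and "centre" ([column, row] in pixels, amid what is visible of it).
- pinpoint(query, picture): "centre" ([column, row] in pixels: a listed point, or the origin of a listed thing).
The state is a dict: "time": time; "joints": joint angles; "qd": joint speeds; "tau": joint torques, N m; "position": TCP position; "tool_rot": TCP orientation; "ft_force": force on the tool from outside, world axes, zero at the start; "ft_torque": the same for the moment, N m; "opening": opening from 0.0 (shut) to 1.0 (fully open); "grip_force": force on a finger pad.
Only numpy, scipy, OpenCV 4.12 (cv2) and the standard library are available. Lean on these libraries where they do the work, as an engineer would, in place of code of your own. Each camera call takes 0.05 s, during which the arm holds its last target. There are 200 camera calls.

## Working session

There is one attempt and no reset: what is moved stays moved. The work goes in short steps, Python scripts to look and compute and a tool call to move; the robot and the scene stay as the last step left them, time stands still between calls to the robot, and variables do not carry over. Pictures are saved under pics/ and viewed, at most 14 in all, crops included, and the job is handed in when it is done.

Besides the shell and the picture viewer there is one more tool, called after ">>>" as name(argument=value, ...) on one line, values as JSON. send_rows: Moves the arm, as the interface text tells. Its arguments: {"type":"object","properties":{"commands":{"type":"array"},"force":{"type":"number"}},"required":["commands"]}

```bash
ls; mkdir -p pics
python3 - <<'E'
from cell import *
import cv2
s=sense(); print({k:s[k] for k in('time','position','tool_rot','opening','joints')})
for n in('top','side'):
    f=grab_frame(n); cv2.imwrite(f'pics/{n}0.png',f['color']); print(n,f['fx'],f['k1'],f['xyz'],f['rotation'])
E
```

```text
pics
{'time': 0.0, 'position': array([ 0.25117432, -0.57152414,  0.23032871]), 'tool_rot': array([-3.07244522e+00, -6.44942878e-01,  7.72759545e-05]), 'opening': 1.0048742173778673, 'joints': array([-1.33548474e+00,  5.28472883e-01,  1.43390479e+00,  1.39296485e-05,
        1.18140200e+00, -1.78509384e-01])}
top 488.8527061884297 -0.15703682657602341 [ 0.27522211 -0.10266444  1.56885827] [ 0.11975231 -0.11061019 -1.58636495]
side 431.6230047076562 -0.051429255751559544 [0.33125848 0.90804312 0.74093983] [ 0.10769768 -1.42746979 -2.652736  ]
```

View pics/top0.png

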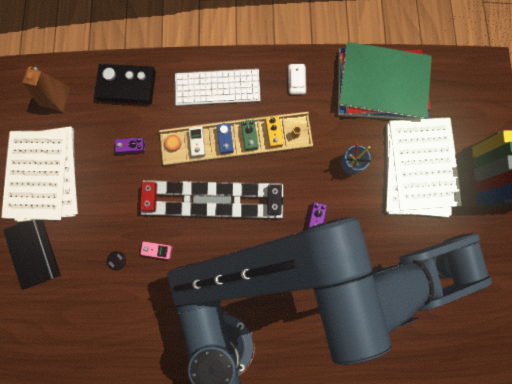

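View pics/side0.png

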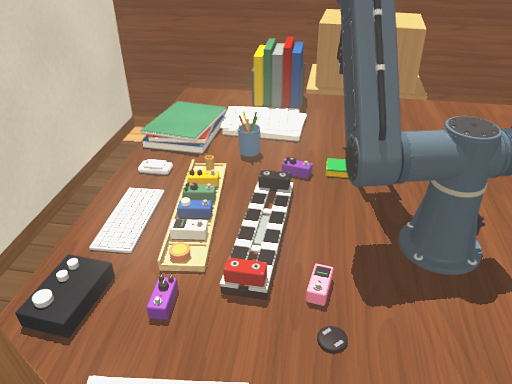

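The top view shows the rack with white (197,141), blue (225,138), green (250,134) and yellow (274,130). The board is nearer the robot, with the red box on the left (+y) at (149,196) and the black box at (275,201). Look-alikes: purple at (129,146) and (317,214), pink at (156,250). All three lie outside the rack, so they are not meant.

```bash
cat > h.py <<'E'
from cell import *
import numpy as np, cv2
from scipy.spatial.transform import Rotation as R
def ray(f,p):
    K=np.array([[f['fx'],0,f['cx']],[0,f['fy'],f['cy']],[0,0,1.]])
    q=cv2.undistortPoints(np.array([[p]],float),K,np.array([f['k1'],0,0,0]))[0,0]
    return np.array(f['xyz']),R.from_rotvec(f['rotation']).apply([q[0],-q[1],-1])
def onz(f,p,z):
    o,d=ray(f,p); return o+d*(z-o[2])/d[2]
def tri(rs):
    A=0;b=0
    for o,d in rs:
        d=d/np.linalg.norm(d);P=np.eye(3)-np.outer(d,d);A=A+P;b=b+P@o
    return np.linalg.solve(A,b)
E
python3 - <<'E'
from h import *
np.set_printoptions(precision=4,suppress=True)
T=grab_frame('top');S=grab_frame('side')
for n,z in dict(tuner=.014,overdrive=.014,chorus=.014,delay=.014,input_box=.037,output_box=.037,board=0,rack=0,pick_tin=.014,pen_mug=0).items():
    for d in pinpoint(n,T)[:4]: print(n,'T',np.round(d['centre'],1),round(d['score'],2),onz(T,d['centre'],z))
    for d in pinpoint(n,S)[:4]: print(n,'S',np.round(d['centre'],1),round(d['score'],2),onz(S,d['centre'],z))
c=cv2.resize(T['color'][100:230,120:330],None,fx=3.8,fy=3.8,interpolation=cv2.INTER_CUBIC)
cv2.imwrite('pics/crop.png',c)
E
```

```text
tuner T [160.1 250.3] 0.84 [0.3032 0.1864 0.014 ]
tuner T [198.4 142.3] 0.72 [0.6521 0.0625 0.014 ]
tuner S [188.6 240. ] 0.94 [0.6444 0.084  0.014 ]
tuner S [317.3 292.7] 0.6 [0.3065 0.2197 0.014 ]
overdrive T [250.  135.6] 0.97 [ 0.671  -0.1066  0.014 ]
overdrive T [131.4 146.7] 0.67 [0.6428 0.2845 0.014 ]
overdrive T [314.9 218.7] 0.54 [ 0.395  -0.3086  0.014 ]
overdrive S [198.1 199.7] 0.84 [ 0.6685 -0.0976  0.014 ]
overdrive S [297.4 174.9] 0.78 [ 0.3892 -0.2785  0.014 ]
overdrive S [163.7 303.9] 0.71 [0.6376 0.3012 0.014 ]
chorus T [223.9 144. ] 0.56 [ 0.6446 -0.021   0.014 ]
chorus S [196.7 214.3] 0.92 [ 0.6533 -0.0272  0.014 ]
delay T [275.3 131.4] 0.86 [ 0.6836 -0.1898  0.014 ]
delay T [215.4 199.9] 0.27 [0.4616 0.0083 0.014 ]
delay S [203.5 183.9] 0.73 [ 0.6747 -0.1837  0.014 ]
input_box T [176.7 144.3] 0.17 [0.6416 0.1304 0.037 ]
input_box S [246.  276.7] 0.71 [0.4692 0.2156 0.037 ]
output_box T [272.3 198.7] 0.9 [ 0.4592 -0.1731  0.037 ]
output_box S [273.6 185.4] 0.67 [ 0.4535 -0.1708  0.037 ]
board T [214.4 201.5] 0.73 [0.4581 0.0126 0.    ]
board S [260.6 236.5] 0.84 [0.4638 0.0264 0.    ]
rack T [233.5 137.8] 0.78 [ 0.6682 -0.0521  0.    ]
rack T [222.1 141. ] 0.49 [ 0.6582 -0.0144  0.    ]
rack T [274.5 200.8] 0.48 [ 0.4567 -0.1817  0.    ]
rack S [196.7 213.1] 0.56 [ 0.6611 -0.0508  0.    ]
pick_tin T [177.8 142.5] 0.44 [0.653  0.1303 0.014 ]
pick_tin S [180.9 258.8] 0.78 [0.643 0.156 0.014]
pen_mug T [350.5 162.3] 0.56 [ 0.5789 -0.4353  0.    ]
pen_mug S [249.1 149.8] 0.64 [ 0.5762 -0.4497  0.    ]
```

View pics/crop.png

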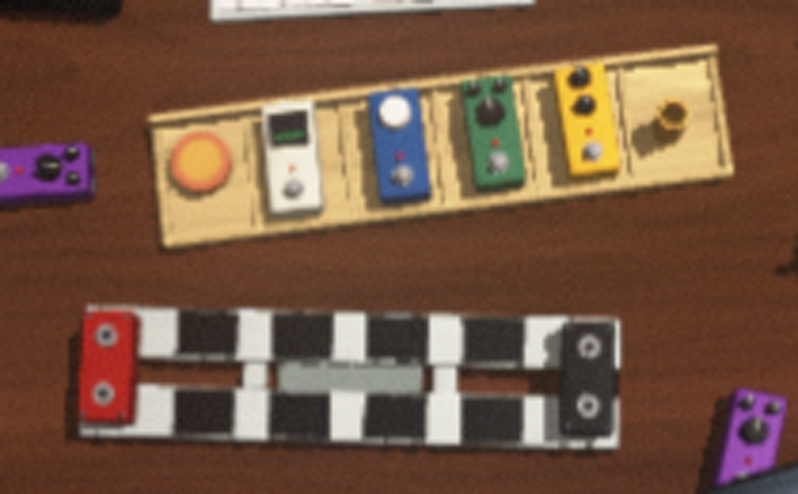

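The enlarged crop confirms all four. White has the black window at crop (290,127) and blue has one white knob. Green has one large and two small knobs, and yellow has two equal knobs. All footswitches face the robot. Red box is at crop (108,367), and the bay pads lie between it and the black box.

```bash
cat >> h.py <<'E'
def plan(xyz,yaw=None,step=.045):
    """shift (tool axes) to get TCP to xyz, and turn making tool y parallel to (−sin yaw, cos yaw)"""
    s=sense();M=R.from_rotvec(s['tool_rot']).as_matrix()
    d=M.T@(np.array(xyz)-s['position']);t=0
    if yaw is not None:
        w=M.T@np.array([-np.sin(yaw),np.cos(yaw),0]);t=np.arctan2(-w[0],w[1]);t=(t+np.pi/2)%np.pi-np.pi/2
    n=int(np.ceil(np.linalg.norm(d)/step));
    print('pos',s['position'].round(4),'t',round(s['time'],2),'j6',round(s['joints'][5],2),'d',d.round(4),'n',n,'per row',(d/max(n,1)).round(4),'turn',round(t,3));return d,t
E
python3 - <<'E'
from h import *
np.set_printoptions(precision=4,suppress=True)
T=grab_frame('top')
g=lambda x,y,z:onz(T,(120+x/3.8,100+y/3.8),z)[:2]
P=np.array([[g(*a,.037),g(*b,.037)] for a,b in [((208,335),(204,412)),((303,338),(298,413)),((397,338),(395,413)),((493,340),(492,416))]]).mean(1)
print(P); d=P[0]-P[3]; print('board',P.mean(0),'yaw',np.arctan2(-d[0],d[1]),np.linalg.norm(d))
a,b=g(165,245,.02),g(733,178,.02);d=a-b;print('rackyaw',np.arctan2(-d[0],d[1]),np.linalg.norm(d))
for n,p in dict(w=((290,107),(295,208)),b=((393,93),(403,197)),g=((487,82),(498,184)),y=((580,67),(593,172))).items():
    a,b=g(*p[0],.052),g(*p[1],.052);print(n,(a+b)/2,a-b)
M=R.from_rotvec(sense()['tool_rot']).as_matrix();print(M)
F=grab_frame('wrist');print('cam in tool',M.T@(F['xyz']-sense()['position']),M.T@R.from_rotvec(F['rotation']).as_matrix(),F['fx'],F['k1'])
plan((.5,-.04,.38),-.02)
E
```

```text
[[ 0.4664  0.1375]
 [ 0.4633  0.0583]
 [ 0.4618 -0.0213]
 [ 0.4582 -0.1014]]
board [0.4624 0.0183] yaw -0.03418705353122104 0.23908458667718907
rackyaw 0.09989374303087216 0.4887246997015332
w [0.6461 0.063 ] [0.0873 0.0042]
b [ 0.6549 -0.0258] [0.09   0.0075]
g [ 0.6636 -0.1053] [0.0884 0.0076]
y [ 0.6738 -0.1846] [0.0913 0.0084]
[[ 0.9156  0.4021 -0.    ]
 [ 0.4021 -0.9156 -0.    ]
 [-0.      0.     -1.    ]]
cam in tool [ 0.073   0.0009 -0.1425] [[ 0.0003  0.9562  0.2927]
 [ 1.     -0.0004  0.0003]
 [ 0.0004  0.2927 -0.9562]] 303.51863680839796 -0.07651223493803894
pos [ 0.2513 -0.5722  0.2313] t 1.3 j6 -0.18 d [ 0.4417 -0.3873 -0.1487] n 14 per row [ 0.0315 -0.0277 -0.0106] turn 0.434
```

>>> send_rows(commands=[[0,0,0,-0.037,0],[0,0,0,-0.037,0],[0,0,0,-0.037,0],[0,0,0,-0.037,0],[0,0.037,-0.032,0,0],[0,0.037,-0.032,0,0],[0,0.037,-0.032,0,0],[0,0.037,-0.032,0,0],[0,0.037,-0.032,0,0],[0,0.037,-0.032,0,0],[0,0.037,-0.032,0,0],[0,0.037,-0.032,0,0]], force=40)

```text
time: 2.5
position: [0.4198, -0.2169, 0.3796]
tool_rot: [3.074, 0.645, 0.001]
ft_force: [1.1, -0.5, 0.4]
opening: 0.998
grip_force: 0.0
```

>>> send_rows(commands=[[0,0.037,-0.032,0,0],[0,0.037,-0.032,0,0],[0,0.037,-0.032,0,0],[0,0.037,-0.032,0,0],[0,0,0,0,0.14],[0,0,0,0,0.14],[0,0,0,0,0.14],[0,0,0,0,0],[0,0,0,0,0],[0,0,0,0,0]])

```text
time: 3.5
position: [0.5034, -0.0423, 0.3794]
tool_rot: [3.142, -0.007, 0.0]
ft_force: [-0.2, -0.7, -0.8]
opening: 0.995
grip_force: 0.0
```

Run:
```python
from h import *
plan((.55,-.04,.38),-.034)
f=grab_frame('wrist');cv2.imwrite('pics/w1.png',f['color'])
print(f['xyz'],f['rotation'])
```

```text
pos [ 0.5034 -0.0423  0.3794] t 3.5 j6 1.27 d [ 0.0466 -0.0025 -0.0006] n 2 per row [ 0.0233 -0.0012 -0.0003] turn 0.029
[ 0.57688215 -0.04404284  0.52190509] [-0.23264112  0.23396969 -1.56243217]
```

View pics/w1.png

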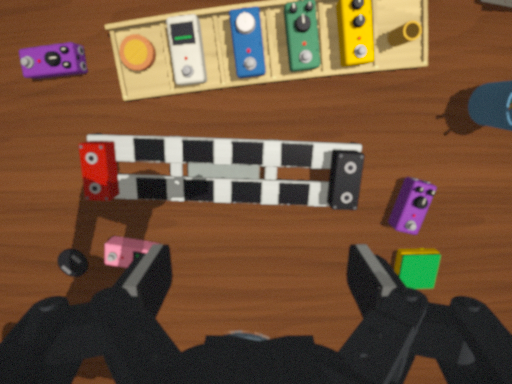

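The wrist view shows the board pads at rows 150 and 188, columns 115–310, and the pedals at the top edge (white (186,50) to yellow (357,30)). I'll move forward so the camera looks straight down on the rack.

>>> send_rows(commands=[[0,0.04,0,0,0],[0,0.04,0,0,0],[0,0,0,0,0.03],[0,0,0,0,0],[0,0,0,0,0]])

```text
time: 4.05
position: [0.583, -0.0426, 0.3791]
tool_rot: [-3.141, 0.055, 0.001]
ft_force: [-0.0, -0.5, -0.2]
opening: 1.004
grip_force: 0.0
```

```bash
cat >> h.py <<'E'
HSV=dict(overdrive=((50,90,30),(90,255,200)),chorus=((100,110,40),(125,255,255)),delay=((20,150,120),(33,255,255)))
def near(a,p): return abs(a-np.array(p)).max()
def pedal(f,name,guess,z,pad=.06):
    """rough top-face rectangle (incl. some side face) near guess (world xy, z of case top)"""
    img=f['color'];h=cv2.cvtColor(img,cv2.COLOR_BGR2HSV)
    if name=='tuner': m=cv2.inRange(h,(0,0,130),(179,60,255))
    else: m=cv2.inRange(h,*HSV[name])
    m=cv2.morphologyEx(m,cv2.MORPH_CLOSE,np.ones((9,9)));m=cv2.morphologyEx(m,cv2.MORPH_OPEN,np.ones((5,5)))
    best=None
    for c in cv2.findContours(m,cv2.RETR_EXTERNAL,cv2.CHAIN_APPROX_NONE)[0]:
        if cv2.contourArea(c)<300: continue
        w=np.array([onz(f,p[0],z)[:2] for p in c]);r=cv2.minAreaRect((w*1000).astype(np.float32))
        d=np.hypot(*(np.array(r[0])/1000-guess))
        if best is None or d<best[0]: best=(d,r)
    if best is None: return None
    (cx,cy),(a,b),_=best[1];B=cv2.boxPoints(best[1]);e=max((B[1]-B[0],B[2]-B[1]),key=np.linalg.norm);e=e*np.sign(e[0])
    return np.array([cx,cy])/1000,round(float(np.arctan2(e[1],e[0])),3),np.round((max(a,b),min(a,b)),1)
def pads(f,board,yaw):
    g=cv2.cvtColor(f['color'],cv2.COLOR_BGR2GRAY);out=[]
    n,l,st,ce=cv2.connectedComponentsWithStats(cv2.inRange(f['color'],(0,0,0),(60,60,60)))
    for i in range(1,n):
        if 100<st[i,4]<3000: out.append(((*ce[i],),onz(f,ce[i],.037)[:2],st[i,4]))
    return out
E
python3 - <<'E'
from h import *
np.set_printoptions(precision=4,suppress=True)
f=grab_frame('wrist');cv2.imwrite('pics/w2.png',f['color'])
G=dict(tuner=(.646,.063),chorus=(.655,-.026),overdrive=(.664,-.105),delay=(.674,-.185))
for n,g in G.items(): print(n,pedal(f,n,g,.052))
c,s=np.cos(-.034),np.sin(-.034)
for p,w,a in pads(f,0,0):
    d=w-np.array([.4624,.0183]);l=(c*d[0]+s*d[1],-s*d[0]+c*d[1])
    if abs(l[0])<.06 and abs(l[1])<.16: print(np.round(p),np.round(l,4),a)
print(f['xyz'])
E
```

```text
tuner (array([0.6488, 0.0607]), 0.09, array([93.6, 48.3]))
chorus (array([ 0.6469, -0.0283]), 0.111, array([68.4, 40.1]))
overdrive (array([ 0.6671, -0.1057]), 0.119, array([88.7, 41.4]))
delay (array([ 0.6752, -0.1822]), 0.121, array([93.5, 51.8]))
[155. 199.] [0.0348 0.1184] 577
[202. 199.] [0.0342 0.0388] 515
[249. 200.] [ 0.0333 -0.0414] 489
[296. 200.] [ 0.0321 -0.1212] 496
[204. 235.] [-0.0324  0.0388] 443
[249. 236.] [-0.0332 -0.041 ] 456
[295. 236.] [-0.0342 -0.1204] 440
[ 0.6566 -0.0468  0.5215]
```

View pics/w2.png

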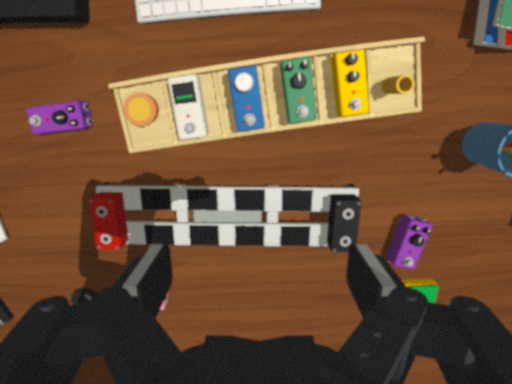

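The view shows all the board pads, and the pedals at (187,107), (246,98), (299,90) and (351,83). I have the bay centres to a few mm. Starting with the tuner.

Run:
```python
from h import *
plan((.648,.0615,.38),.1)
```

```text
pos [ 0.5828 -0.0426  0.3794] t 4.1 j6 1.34 d [ 0.0614 -0.1064 -0.0007] n 3 per row [ 0.0205 -0.0355 -0.0002] turn -0.136
```

>>> send_rows(commands=[[0.3,0.0205,-0.0355,0,0],[0.3,0.0205,-0.0355,0,0],[0.3,0.0205,-0.0355,0,0],[0.3,0,0,0,-0.136],[0.3,0,0,0.045,0],[0.3,0,0,0.045,0],[0.3,0,0,0.045,0],[0.3,0,0,0.045,0],[0.3,0,0,0.045,0],[0.3,0,0,0.035,0],[0.3,0,0,0,0],[0.3,0,0,0,0]])

```text
time: 5.3
position: [0.6488, 0.0615, 0.12]
tool_rot: [3.138, 0.157, 0.0]
ft_force: [0.4, -0.4, 0.8]
opening: 0.7
grip_force: 0.0
```

Run:
```python
from h import *
f=grab_frame('wrist');cv2.imwrite('pics/w3.png',f['color'])
print(sense()['opening'],pedal(f,'tuner',(.648,.062),.052))
plan((.648,.0615,.018),.1)
```

```text
0.7038080954380158 (array([0.65156152, 0.06320422]), 0.096, array([94.9, 43.3]))
pos [0.6501 0.0614 0.1215] t 5.35 j6 1.39 d [-0.0025 -0.0004  0.1035] n 3 per row [-0.0008 -0.0001  0.0345] turn -0.0
```

View pics/w3.png

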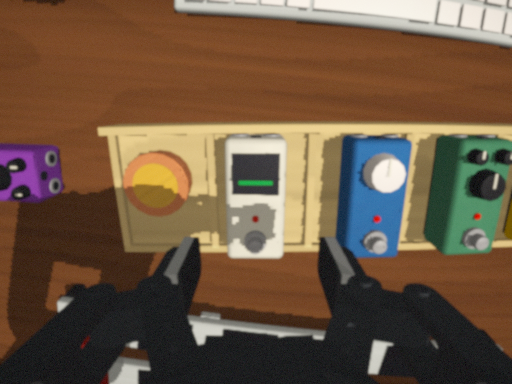

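The view shows the tuner between the open fingers, at (255,197), with clear room each side. Descending to grip it.

>>> send_rows(commands=[[0.3,0.0015,-0.0015,0.03,0],[0.3,0,0,0.03,0],[0.3,0,0,0.02,0],[0.3,0,0,0.015,0],[0.3,0,0,0.008,0],[0.3,0,0,0,0],[0.7,0,0,0,0],[0.7,0,0,0,0],[0.7,0,0,0,0],[0.7,0,0,0,0],[0.7,0,0,0,0]])

```text
time: 6.45
position: [0.6513, 0.0633, 0.0179]
tool_rot: [3.138, 0.157, 0.005]
ft_force: [-0.3, 1.0, 5.6]
opening: 0.508
grip_force: 43.6
```

>>> send_rows(commands=[[0.7,0,0,-0.015,0],[0.7,0,0,-0.03,0],[0.7,0,0,-0.03,0],[0.7,0,0,-0.025,0],[0.7,0,0,0,0],[0.7,0,0,0,0]])

```text
time: 7.05
position: [0.6496, 0.0632, 0.1164]
tool_rot: [3.138, 0.157, -0.0]
ft_force: [-0.9, 0.3, -2.1]
opening: 0.509
grip_force: 42.9
```

Run:
```python
from h import *
plan((.4674,.1370,.12),-.042)
```

```text
pos [0.6496 0.0632 0.1164] t 7.05 j6 1.4 d [-0.174  -0.0916 -0.0036] n 5 per row [-0.0348 -0.0183 -0.0007] turn 0.142
```

>>> send_rows(commands=[[0.7,-0.029,-0.0153,0,0],[0.7,-0.029,-0.0153,0,0],[0.7,-0.029,-0.0153,0,0],[0.7,-0.029,-0.0153,0,0],[0.7,-0.029,-0.0153,0,0],[0.7,-0.029,-0.0153,0,0],[0.7,0,0,0,0.071],[0.7,0,0,0,0.071],[0.7,0,0,0,0],[0.7,0,0,0,0],[0.7,0,0,0,0]])

```text
time: 8.15
position: [0.4675, 0.1371, 0.1156]
tool_rot: [3.141, -0.065, -0.002]
ft_force: [-0.0, 0.2, -1.8]
opening: 0.513
grip_force: 42.8
```

Run:
```python
from h import *
f=grab_frame('wrist');cv2.imwrite('pics/w4.png',f['color'])
s=sense();print(pedal(f,'tuner',s['position'][:2],s['position'][2]+.034))
plan((.4674,.1370,.041),-.042)
```

```text
(array([0.48495819, 0.10779045]), 1.532, array([156. ,  92.6]))
pos [0.4676 0.1371 0.1158] t 8.2 j6 1.67 d [-0.0002  0.0001  0.0748] n 2 per row [-0.0001  0.      0.0374] turn 0.0
```

View pics/w4.png

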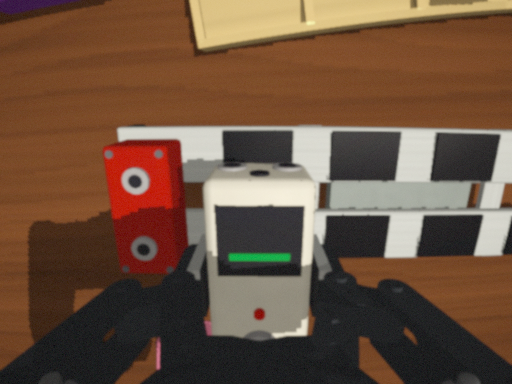

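The tuner is held square (208–312, 170–335) with the bay's far pad behind it, centred on column 258. Lowering it.

>>> send_rows(commands=[[0.7,0,0,0.03,0],[0.7,0,0,0.025,0],[0.7,0,0,0.012,0],[0.7,0,0,0.004,0],[0.7,0,0,0.002,0],[0.7,0,0,0.001,0],[0.7,0,0,0,0],[0.7,0,0,0,0]])

```text
time: 9.0
position: [0.4683, 0.1373, 0.043]
tool_rot: [-3.141, 0.066, -0.002]
ft_force: [-0.1, -0.1, -1.9]
opening: 0.508
grip_force: 42.6
```

>>> send_rows(commands=[[0.7,0,0,0.001,0],[0.7,0,0,0.001,0],[0.7,0,0,0.0005,0],[0.7,0,0,0,0]])

```text
time: 9.4
position: [0.4681, 0.1373, 0.0408]
tool_rot: [-3.141, 0.066, -0.002]
ft_force: [-1.6, -2.1, 6.5]
opening: 0.511
grip_force: 44.0
```

Contact at 0.041. Releasing and moving up.

>>> send_rows(commands=[[0.4,0,0,0,0],[0.3,0,0,0,0],[0.3,0,0,0,0],[0.3,0,0,0,0],[0.3,0,0,-0.015,0],[0.3,0,0,-0.03,0],[0.3,0,0,-0.045,0],[0.3,0,0,-0.03,0],[0.3,0,0,0,0]])

```text
time: 10.3
position: [0.4707, 0.1375, 0.1636]
tool_rot: [-3.14, 0.066, -0.014]
ft_force: [0.7, -0.1, -0.6]
opening: 0.703
grip_force: 0.0
```

Run:
```python
from h import *
f=grab_frame('wrist');cv2.imwrite('pics/w5.png',f['color'])
print(pedal(f,'tuner',(.4674,.137),.075))
plan((.666,-.106,.16),.115)
```

```text
(array([0.47109067, 0.0862504 ]), 1.53, array([277.6, 105. ]))
pos [0.4692 0.1374 0.1616] t 10.35 j6 1.67 d [0.2069 0.2349 0.0026] n 7 per row [0.0296 0.0336 0.0004] turn -0.157
```

>>> send_rows(commands=[[0.3,0.0296,0.0336,0,0],[0.3,0.0296,0.0336,0,0],[0.3,0.0296,0.0336,0,0],[0.3,0.0296,0.0336,0,0],[0.3,0.0296,0.0336,0,0],[0.3,0.0296,0.0336,0,0],[0.3,0.0296,0.0336,0,0],[0.3,0,0,0.02,-0.08],[0.3,0,0,0.02,-0.077],[0.3,0,0,0,0],[0.3,0,0,0,0],[0.3,0,0,0,0]])

```text
time: 11.55
position: [0.6652, -0.1062, 0.12]
tool_rot: [3.136, 0.179, 0.001]
ft_force: [0.8, 0.5, -0.3]
opening: 0.702
grip_force: 0.0
```

Run:
```python
from h import *
f=grab_frame('wrist');cv2.imwrite('pics/w6.png',f['color'])
r=pedal(f,'overdrive',(.666,-.106),.052);print(r,pedal(f,'chorus',(.657,-.027),.052),pedal(f,'delay',(.675,-.183),.052))
plan((*r[0],.018),.115)
```

```text
(array([ 0.66905463, -0.10676329]), 0.121, array([91.6, 40.8])) (array([ 0.66023096, -0.03189381]), 0.105, array([92.8, 47.6])) (array([ 0.67718951, -0.18184453]), 0.136, array([96.2, 50.5]))
pos [ 0.6654 -0.1063  0.1206] t 11.6 j6 1.13 d [0.0034 0.0008 0.1026] n 3 per row [0.0011 0.0003 0.0342] turn -0.001
```

View pics/w6.png

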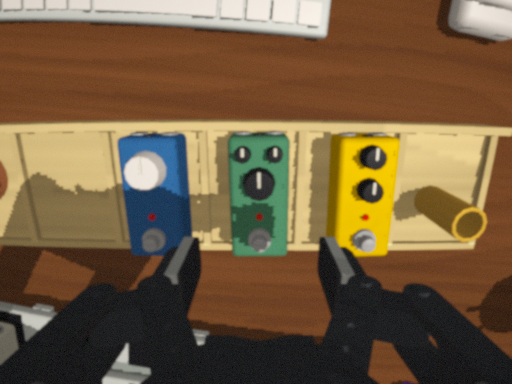

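Green is centred between the fingers at (259,195). Gripping.

>>> send_rows(commands=[[0.3,0.0034,0.0008,0.03,0],[0.3,0,0,0.03,0],[0.3,0,0,0.02,0],[0.3,0,0,0.015,0],[0.3,0,0,0.007,0],[0.3,0,0,0,0],[0.7,0,0,0,0],[0.7,0,0,0,0],[0.7,0,0,0,0],[0.7,0,0,0,0],[0.7,0,0,0,0]])

```text
time: 12.7
position: [0.6694, -0.1071, 0.0192]
tool_rot: [3.136, 0.18, 0.004]
ft_force: [0.2, 0.3, 6.1]
opening: 0.508
grip_force: 44.0
```

>>> send_rows(commands=[[0.7,0,0,-0.015,0],[0.7,0,0,-0.03,0],[0.7,0,0,-0.03,0],[0.7,0,0,-0.04,0],[0.7,0,0,0,0],[0.7,0,0,0,0]])

```text
time: 13.3
position: [0.6684, -0.1071, 0.134]
tool_rot: [3.136, 0.18, 0.002]
ft_force: [-0.8, 0.1, -3.0]
opening: 0.507
grip_force: 43.2
```

Run:
```python
from h import *
plan((.4641,.0571,.13),-.042)
```

```text
pos [ 0.6684 -0.1071  0.134 ] t 13.3 j6 1.13 d [-0.1841 -0.1865  0.0036] n 6 per row [-0.0307 -0.0311  0.0006] turn 0.157
```

>>> send_rows(commands=[[0.7,-0.0307,-0.0311,0,0],[0.7,-0.0307,-0.0311,0,0],[0.7,-0.0307,-0.0311,0,0],[0.7,-0.0307,-0.0311,0,0],[0.7,-0.0307,-0.0311,0,0],[0.7,-0.0307,-0.0311,0,0],[0.7,0,0,0,0.08],[0.7,0,0,0,0.077],[0.7,0,0,0,0],[0.7,0,0,0,0],[0.7,0,0,0,0]])

```text
time: 14.4
position: [0.4637, 0.0572, 0.1322]
tool_rot: [-3.141, 0.065, 0.002]
ft_force: [-0.1, -0.2, -3.0]
opening: 0.502
grip_force: 43.1
```

Run:
```python
from h import *
s=sense();f=grab_frame('wrist');cv2.imwrite('pics/w7.png',f['color'])
plan((.4641,.0571,.0415),-.042)
T=grab_frame('top');c=T['color'][170:230,130:300]
cv2.imwrite('pics/t7.png',np.vstack([cv2.resize(c,(800,282),interpolation=cv2.INTER_CUBIC),cv2.resize(f['color'][100:300],(800,312))]))
```

```text
pos [0.4638 0.0572 0.1324] t 14.45 j6 1.5 d [0.0004 0.0001 0.0909] n 3 per row [0.0001 0.     0.0303] turn 0.0
```

View pics/t7.png

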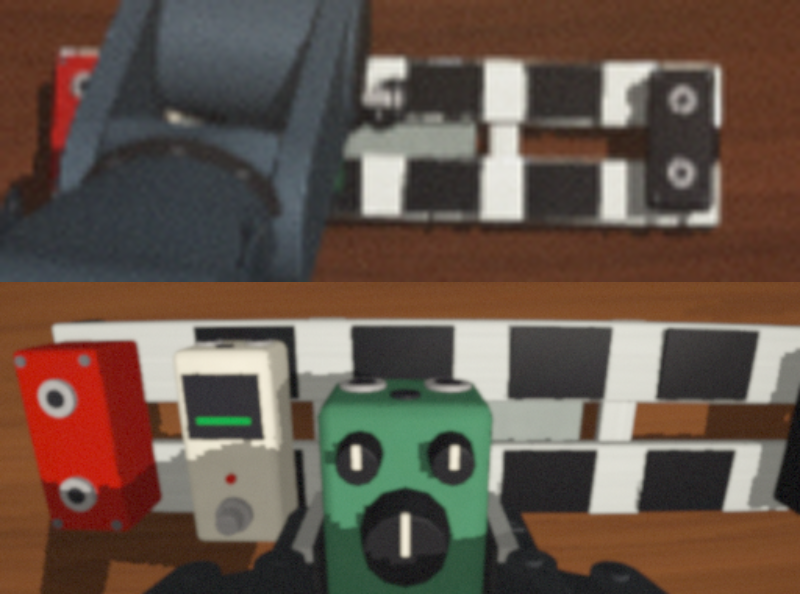

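The tuner stands square in bay 1. Green is held square over bay 2. Lowering it.

>>> send_rows(commands=[[0.7,0,0,0.03,0],[0.7,0,0,0.03,0],[0.7,0,0,0.018,0],[0.7,0,0,0.006,0],[0.7,0,0,0.003,0],[0.7,0,0,0.002,0],[0.7,0,0,0,0],[0.7,0,0,0,0]])

```text
time: 15.3
position: [0.4646, 0.0574, 0.0445]
tool_rot: [3.141, -0.066, 0.003]
ft_force: [-0.1, 0.2, -2.3]
opening: 0.507
grip_force: 42.9
```

>>> send_rows(commands=[[0.7,0,0,0.001,0],[0.7,0,0,0.0005,0],[0.7,0,0,0,0]])

```text
time: 15.6
position: [0.4641, 0.0574, 0.0425]
tool_rot: [-3.141, 0.066, -0.0]
ft_force: [0.3, -0.4, -3.5]
opening: 0.508
grip_force: 42.9
```

>>> send_rows(commands=[[0.7,0,0,0.001,0],[0.7,0,0,0.0005,0],[0.7,0,0,0,0]])

```text
time: 15.9
position: [0.4641, 0.0574, 0.0421]
tool_rot: [3.141, -0.066, 0.002]
ft_force: [-1.8, 0.9, 10.9]
opening: 0.509
grip_force: 44.9
```

>>> send_rows(commands=[[0.4,0,0,0,0],[0.3,0,0,0,0],[0.3,0,0,0,0],[0.3,0,0,0,0],[0.3,0,0,-0.015,0],[0.3,0,0,-0.03,0],[0.3,0,0,-0.045,0],[0.3,0,0,-0.03,0],[0.3,0,0,0,0]])

```text
time: 16.8
position: [0.4668, 0.0572, 0.1644]
tool_rot: [3.14, -0.066, 0.014]
ft_force: [0.1, 0.2, -0.3]
opening: 0.7
grip_force: 0.0
```

Run:
```python
from h import *
f=grab_frame('wrist')
print(pedal(f,'overdrive',(.464,.057),.075))
plan((.659,-.03,.16),.11)
```

```text
(array([0.46390149, 0.05671776]), -0.037, array([91.5, 42.1]))
pos [0.4653 0.0573 0.1625] t 16.85 j6 1.5 d [0.1971 0.0791 0.0035] n 5 per row [0.0394 0.0158 0.0007] turn -0.152
```

The overdrive measures within 1 mm of the bay centre. Chorus next.

>>> send_rows(commands=[[0.3,0.0394,0.0158,0,0],[0.3,0.0394,0.0158,0,0],[0.3,0.0394,0.0158,0,0],[0.3,0.0394,0.0158,0,0],[0.3,0.0394,0.0158,0,0],[0.3,0,0,0.02,-0.076],[0.3,0,0,0.02,-0.076],[0.3,0,0,0,0],[0.3,0,0,0,0],[0.3,0,0,0,0]])

```text
time: 17.85
position: [0.6577, -0.0298, 0.121]
tool_rot: [3.137, 0.171, 0.001]
ft_force: [-0.1, -0.6, -0.7]
opening: 0.704
grip_force: 0.0
```

Run:
```python
from h import *
f=grab_frame('wrist');cv2.imwrite('pics/w8.png',f['color'])
r=pedal(f,'chorus',(.659,-.03),.052);print(r)
plan((*r[0],.018),r[1])
```

```text
(array([ 0.65940125, -0.02729741]), 0.11, array([92.3, 41.3]))
pos [ 0.6579 -0.0298  0.1216] t 17.9 j6 1.25 d [ 0.0016 -0.0023  0.1036] n 3 per row [ 0.0005 -0.0008  0.0345] turn -0.001
```

View pics/w8.png

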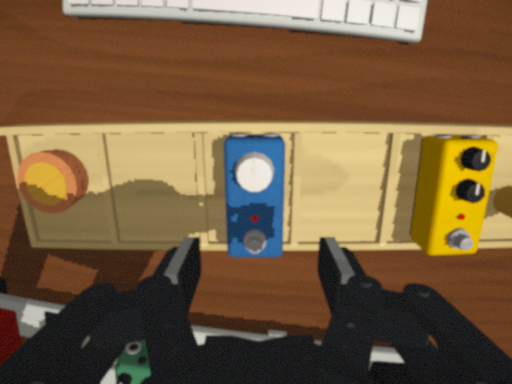

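Blue is between the fingers at (255,197). Gripping and lifting.

>>> send_rows(commands=[[0.3,0.0016,-0.0023,0.03,0],[0.3,0,0,0.03,0],[0.3,0,0,0.02,0],[0.3,0,0,0.015,0],[0.3,0,0,0.008,0],[0.3,0,0,0,0],[0.7,0,0,0,0],[0.7,0,0,0,0],[0.7,0,0,0,0],[0.7,0,0,0,0],[0.7,0,0,0,0]])

```text
time: 19.0
position: [0.6598, -0.0275, 0.0191]
tool_rot: [3.136, 0.172, 0.004]
ft_force: [0.2, 1.3, 6.1]
opening: 0.507
grip_force: 43.8
```

>>> send_rows(commands=[[0.7,0,0,-0.015,0],[0.7,0,0,-0.03,0],[0.7,0,0,-0.03,0],[0.7,0,0,-0.04,0],[0.7,0,0,0,0],[0.7,0,0,0,0]])

```text
time: 19.6
position: [0.6589, -0.0275, 0.134]
tool_rot: [3.136, 0.172, 0.002]
ft_force: [0.3, -0.6, -2.8]
opening: 0.506
grip_force: 43.1
```

Run:
```python
from h import *
plan((.4607,-.0229,.13),-.042)
```

```text
pos [ 0.6589 -0.0275  0.134 ] t 19.6 j6 1.25 d [-0.1965 -0.0263  0.0037] n 5 per row [-0.0393 -0.0053  0.0007] turn 0.152
```

>>> send_rows(commands=[[0.7,-0.0393,-0.0053,0,0],[0.7,-0.0393,-0.0053,0,0],[0.7,-0.0393,-0.0053,0,0],[0.7,-0.0393,-0.0053,0,0],[0.7,-0.0393,-0.0053,0,0],[0.7,0,0,0,0.076],[0.7,0,0,0,0.076],[0.7,0,0,0,0],[0.7,0,0,0,0],[0.7,0,0,0,0]])

```text
time: 20.6
position: [0.4603, -0.0225, 0.1322]
tool_rot: [-3.141, 0.064, 0.002]
ft_force: [0.6, -0.5, -2.0]
opening: 0.511
grip_force: 42.9
```

Run:
```python
from h import *
plan((.4607,-.0229,.0445),-.042)
```

```text
pos [ 0.4603 -0.0225  0.1322] t 20.6 j6 1.32 d [0.0005 0.0005 0.0877] n 2 per row [0.0003 0.0002 0.0439] turn 0.001
```

>>> send_rows(commands=[[0.7,0,0,0.03,0],[0.7,0,0,0.03,0],[0.7,0,0,0.018,0],[0.7,0,0,0.006,0],[0.7,0,0,0.003,0],[0.7,0,0,0.002,0],[0.7,0,0,0,0],[0.7,0,0,0.001,0],[0.7,0,0,0.0005,0],[0.7,0,0,0,0],[0.7,0,0,0,0]])

```text
time: 21.7
position: [0.4608, -0.0226, 0.0425]
tool_rot: [3.141, -0.066, 0.001]
ft_force: [0.2, 0.8, -2.5]
opening: 0.511
grip_force: 42.8
```

>>> send_rows(commands=[[0.7,0,0,0.001,0],[0.7,0,0,0,0]])

```text
time: 21.9
position: [0.4608, -0.0226, 0.042]
tool_rot: [3.141, -0.066, 0.001]
ft_force: [-0.8, 0.7, 4.9]
opening: 0.504
grip_force: 43.9
```

Contact. Releasing and rising.

>>> send_rows(commands=[[0.4,0,0,0,0],[0.3,0,0,0,0],[0.3,0,0,0,0],[0.3,0,0,0,0],[0.3,0,0,-0.015,0],[0.3,0,0,-0.03,0],[0.3,0,0,-0.045,0],[0.3,0,0,-0.03,0],[0.3,0,0,0,0]])

```text
time: 22.8
position: [0.4633, -0.0233, 0.1649]
tool_rot: [3.138, -0.066, 0.014]
ft_force: [0.3, 0.0, 0.2]
opening: 0.704
grip_force: 0.0
```

Run:
```python
from h import *
f=grab_frame('wrist')
print(pedal(f,'chorus',(.461,-.023),.075))
plan((.676,-.183,.16),.12)
```

```text
(array([ 0.46172125, -0.02398676]), -0.041, array([94.6, 43.5]))
pos [ 0.4619 -0.0229  0.1631] t 22.85 j6 1.32 d [0.2206 0.1509 0.0044] n 6 per row [0.0368 0.0252 0.0007] turn -0.162
```

>>> send_rows(commands=[[0.3,0.0368,0.0252,0,0],[0.3,0.0368,0.0252,0,0],[0.3,0.0368,0.0252,0,0],[0.3,0.0368,0.0252,0,0],[0.3,0.0368,0.0252,0,0],[0.3,0.0368,0.0252,0,0],[0.3,0,0,0.02,-0.081],[0.3,0,0,0.02,-0.081],[0.3,0,0,0,0],[0.3,0,0,0,0],[0.3,0,0,0,0]])

```text
time: 23.95
position: [0.6751, -0.1829, 0.1216]
tool_rot: [3.136, 0.187, 0.001]
ft_force: [-0.7, -0.2, 0.1]
opening: 0.699
grip_force: 0.0
```

Run:
```python
from h import *
f=grab_frame('wrist');cv2.imwrite('pics/w9.png',f['color'])
r=pedal(f,'delay',(.676,-.183),.052);print(r)
plan((*r[0],.018),r[1])
```

```text
(array([ 0.6776629 , -0.18573349]), 0.135, array([95.8, 43.6]))
pos [ 0.6754 -0.183   0.1222] t 24.0 j6 1.03 d [0.0018 0.0029 0.1042] n 3 per row [0.0006 0.001  0.0347] turn -0.016
```

View pics/w9.png

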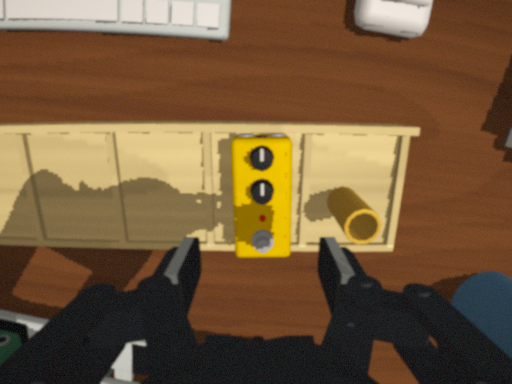

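Yellow is at (262,197), with the brass slide and the mug clear of the fingers. Gripping.

>>> send_rows(commands=[[0.3,0.0018,0.0029,0.03,-0.016],[0.3,0,0,0.03,0],[0.3,0,0,0.02,0],[0.3,0,0,0.015,0],[0.3,0,0,0.008,0],[0.3,0,0,0,0],[0.7,0,0,0,0],[0.7,0,0,0,0],[0.7,0,0,0,0],[0.7,0,0,0,0],[0.7,0,0,0,0]])

```text
time: 25.1
position: [0.681, -0.1868, 0.0238]
tool_rot: [3.13, 0.213, 0.014]
ft_force: [-0.3, 1.7, 12.9]
opening: 0.51
grip_force: 42.9
```

>>> send_rows(commands=[[0.7,0,0,-0.015,0],[0.7,0,0,-0.03,0],[0.7,0,0,-0.03,0],[0.7,0,0,-0.04,0],[0.7,0,0,0,0],[0.7,0,0,0,0]])

```text
time: 25.7
position: [0.6774, -0.1858, 0.1349]
tool_rot: [3.133, 0.213, 0.004]
ft_force: [-0.6, 0.7, -2.9]
opening: 0.511
grip_force: 41.8
```

Run:
```python
from h import *
plan((.4574,-.1028,.13),-.042)
```

```text
pos [ 0.6774 -0.1858  0.1349] t 25.7 j6 1.01 d [-0.2068 -0.112   0.0043] n 6 per row [-0.0345 -0.0187  0.0007] turn 0.178
```

During this grip the tool ended about 5 mm high, so a fingertip probably rested on a divider. I'll check how the pedal sits in the grip before placing it.

>>> send_rows(commands=[[0.7,-0.0345,-0.0187,0,0],[0.7,-0.0345,-0.0187,0,0],[0.7,-0.0345,-0.0187,0,0],[0.7,-0.0345,-0.0187,0,0],[0.7,-0.0345,-0.0187,0,0],[0.7,-0.0345,-0.0187,0,0],[0.7,0,0,0,0.089],[0.7,0,0,0,0.089],[0.7,0,0,0,0],[0.7,0,0,0,0],[0.7,0,0,0,0]])

```text
time: 26.8
position: [0.4565, -0.1024, 0.1328]
tool_rot: [-3.14, 0.064, 0.002]
ft_force: [-0.2, 0.8, -2.8]
opening: 0.508
grip_force: 41.9
```

Run:
```python
from h import *
plan((.4574,-.1028,.13),-.042)
f=grab_frame('wrist');S=grab_frame('side')
a=cv2.resize(f['color'],(800,600))[180:560];b=cv2.resize(S['color'][100:300,150:350],(220,220))
a[:220,:220]=b;cv2.imwrite('pics/w10.png',a)
```

```text
pos [ 0.4565 -0.1024  0.1328] t 26.8 j6 1.15 d [0.001  0.0004 0.0028] n 1 per row [0.001  0.0004 0.0028] turn 0.001
```

View pics/w10.png

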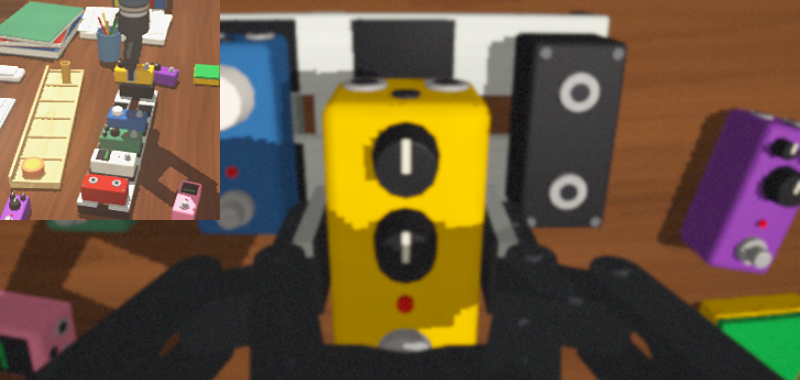

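Yellow is square in the grip, over bay 4 (far pad at (403,45)). It may sit slightly low in the grip, so I'll lower early and carefully.

>>> send_rows(commands=[[0.7,0.0025,0,0.03,0],[0.7,0,0,0.03,0],[0.7,0,0,0.015,0],[0.7,0,0,0.004,0],[0.7,0,0,0.002,0],[0.7,0,0,0,0],[0.7,0,0,0,0],[0.7,0,0,0,0]])

```text
time: 27.7
position: [0.4597, -0.1028, 0.0531]
tool_rot: [3.14, -0.066, 0.003]
ft_force: [-0.9, 0.5, -3.8]
opening: 0.505
grip_force: 41.8
```

>>> send_rows(commands=[[0.7,0,0,0.001,0],[0.7,0,0,0.001,0],[0.7,0,0,0.001,0],[0.7,0,0,0,0]])

```text
time: 28.1
position: [0.4591, -0.1025, 0.0492]
tool_rot: [-3.141, 0.066, 0.0]
ft_force: [0.2, 0.6, -3.5]
opening: 0.507
grip_force: 41.8
```

>>> send_rows(commands=[[0.7,0,0,0.001,0],[0.7,0,0,0.001,0],[0.7,0,0,0,0],[0.7,0,0,0,0]])

```text
time: 28.5
position: [0.4592, -0.1026, 0.0472]
tool_rot: [-3.141, 0.066, 0.0]
ft_force: [0.2, -0.2, -2.1]
opening: 0.509
grip_force: 42.0
```

>>> send_rows(commands=[[0.7,0,0,0.001,0],[0.7,0,0,0,0],[0.7,0,0,0,0]])

```text
time: 28.8
position: [0.4591, -0.1025, 0.0469]
tool_rot: [3.141, -0.066, 0.0]
ft_force: [-2.3, -0.8, 6.5]
opening: 0.508
grip_force: 42.8
```

>>> send_rows(commands=[[0.7,0,0,0.001,0],[0.7,0,0,0,0],[0.7,0,0,0,0]])

```text
time: 29.1
position: [0.4591, -0.1026, 0.0468]
tool_rot: [3.14, -0.066, 0.001]
ft_force: [-4.2, 1.3, 14.8]
opening: 0.506
grip_force: 44.0
```

Firm contact at 0.047, as predicted. Releasing and moving clear.

>>> send_rows(commands=[[0.4,0,0,0,0],[0.3,0,0,0,0],[0.3,0,0,0,0],[0.3,0,0,0,0],[0.3,0,0,-0.015,0],[0.3,0,0,-0.03,0],[0.3,0,0,-0.045,0],[0.3,0,0,-0.045,0],[0.3,0,0,-0.045,0],[0.3,0,0,-0.045,0],[0.3,0,0,-0.045,0],[0.3,0,0,0,0]])

```text
time: 30.3
position: [0.4627, -0.1041, 0.3214]
tool_rot: [3.135, -0.066, 0.02]
ft_force: [1.3, -1.4, -1.3]
opening: 0.702
grip_force: 0.0
```

>>> send_rows(commands=[[0.3,0,-0.045,0,0],[0.3,0,-0.045,0,0],[0.3,0,-0.03,0,0],[0.3,0,0,0,0],[0.3,0,0,0,0]])

```text
time: 30.8
position: [0.4637, 0.0177, 0.3143]
tool_rot: [3.141, -0.063, -0.003]
ft_force: [0.0, 0.1, -0.2]
opening: 0.7
grip_force: 0.0
```

Run:
```python
from h import *
f=grab_frame('wrist')
B=dict(tuner=(.4674,.137),overdrive=(.4641,.0571),chorus=(.4607,-.0229),delay=(.4574,-.1028))
for n,b in B.items(): print(n,b,pedal(f,n,b,.075))
S=grab_frame('side')
cv2.imwrite('pics/end.png',np.hstack([cv2.resize(f['color'][:300],(512,380)),cv2.resize(S['color'][120:320,180:320],(266,380))]))
```

```text
tuner (0.4674, 0.137) (array([0.47305374, 0.14037534]), 1.526, array([157.6, 103.5]))
overdrive (0.4641, 0.0571) (array([0.46336789, 0.05465038]), -0.04, array([90.8, 43.4]))
chorus (0.4607, -0.0229) (array([ 0.4608768 , -0.02167407]), -0.049, array([92.3, 44.5]))
delay (0.4574, -0.1028) (array([ 0.45542682, -0.10090611]), -0.041, array([93.1, 50.5]))
```

View pics/end.png

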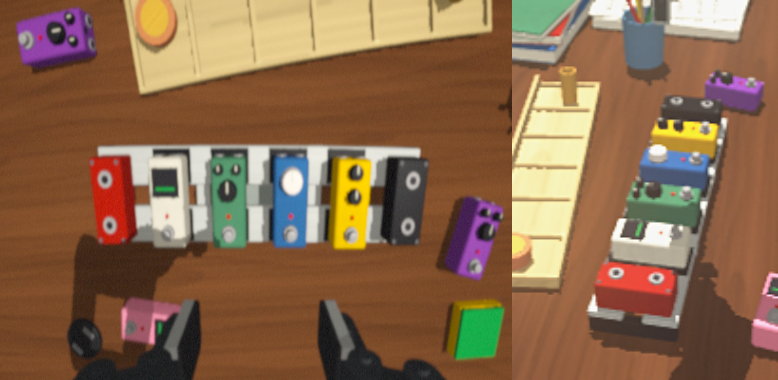

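All four stand square in their bays, in the order red, white (170,200), green (229,200), blue (291,200), yellow (350,203), black. Footswitches face the robot, the mug and tin are undisturbed, and the gripper is clear. Handing in.

```bash
python3 -c "
from cell import *
print(job_done())"
```

```text
the job is handed in; nothing more can be done
None
```

I set all four pedals in their bays in signal order from the red box (tuner, overdrive, chorus, delay), footswitches to the player, and handed the job in after about 31 s; overdrive, chorus and delay measured within about 3 mm of their bay centres, while I checked the tuner by eye only.

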